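# Line up the amber jars by size beside the stock jar

## Task

Line the four loose amber jars up on the strip in order of size, one standing centred on each black rubber pad: the largest of the four on the pad next to the big stock jar, then getting smaller along the row, with the smallest farthest from the stock jar. Leave the stock jar where it stands, and do not tip any jar over.

Things in the scene. Friction and masses are not known exactly. Their poses are not given: they have to be found in the camera images.
- jar_small: upright round wide-mouth jar of amber glass, paper label round it, white ribbed screw cap nearly as wide as the jar; straight-sided, 36 mm in diameter, 45 mm tall with the cap (rigid as one piece; it may be gripped across cap or body). Loose; starts standing on the bench in front of the strip. Origin: centre of its underside; z up; yaw means nothing
- jar_medium: upright round wide-mouth jar of amber glass, paper label round it, white ribbed screw cap nearly as wide as the jar; straight-sided, 44 mm in diameter, 63 mm tall with the cap (rigid as one piece; it may be gripped across cap or body). Loose; starts standing on the bench in front of the strip. Origin: centre of its underside; z up; yaw means nothing
- jar_large: upright round wide-mouth jar of amber glass, paper label round it, white ribbed screw cap nearly as wide as the jar; straight-sided, 52 mm in diameter, 81 mm tall with the cap (rigid as one piece; it may be gripped across cap or body). Loose; starts standing on the bench in front of the strip. Origin: centre of its underside; z up; yaw means nothing
- jar_extra_large: upright round wide-mouth jar of amber glass, paper label round it, white ribbed screw cap nearly as wide as the jar; straight-sided, 60 mm in diameter, 99 mm tall with the cap (rigid as one piece; it may be gripped across cap or body). Loose; starts standing on the bench in front of the strip. Origin: centre of its underside; z up; yaw means nothing
- pad_1: black rubber disc, 66 mm in diameter, 3 mm thick, grey dot at its centre, fixed on the strip; number 1 of four in a row counted from the strip's left end as the robot sees it, 86 mm between centres. Origin: centre of its underside, so its top is 3 mm above; z up
- pad_2: black rubber disc, 66 mm in diameter, 3 mm thick, grey dot at its centre, fixed on the strip; number 2 of four in a row counted from the strip's left end as the robot sees it, 86 mm between centres. Origin: centre of its underside, so its top is 3 mm above; z up
- pad_3: black rubber disc, 66 mm in diameter, 3 mm thick, grey dot at its centre, fixed on the strip; number 3 of four in a row counted from the strip's left end as the robot sees it, 86 mm between centres. Origin: centre of its underside, so its top is 3 mm above; z up
- pad_4: black rubber disc, 66 mm in diameter, 3 mm thick, grey dot at its centre, fixed on the strip; number 4 of four in a row counted from the strip's left end as the robot sees it, 86 mm between centres. Origin: centre of its underside, so its top is 3 mm above; z up
- stock_jar: the biggest jar, same make: amber with white cap, 68 mm in diameter, 120 mm tall, heavy. It already stands on the bare metal of the strip, beyond either the first or the last pad, 93 mm from that pad's centre (a flat white countdown timer, 66 x 66 x 19 mm, lies beyond the other end pad). Origin: centre of its underside; z up
- strip: fixed aluminium strip on the bench, 94 mm (its x) by 530 mm (its y), 6 mm thick, with a lip along its far (+x) edge that stands 14 mm above the bench and is 6 mm thick; carries the pads along its y axis (pad 1 at +y). Origin: centre of its underside; may be turned by up to 0.15 rad
Mind the look-alikes: they are no part of the job. Leave any green, purple or yellow look-alike of the jar_extra_large alone.

How it is judged:
By the outcome, as a careful person would: the job done as asked, in the order asked, and still so for the second after the job is handed in, with the robot touching nothing.
It also fails if it takes over 93 s, if anything falls off the work surface, if the arm or the gripper's body presses on something with over 40 N, if the wrist force passes 120 N, or if a joint passes its speed limit or range.

## Robot

A 6-joint arm with a two-finger parallel gripper is mounted at the origin on a cart in front of the work surface, level with it; the furniture and walls round the work are solid. World frame = base frame: x ahead of the robot, y to its left, z up, the work surface at z = 0. Lengths are in m, angles in rad, forces in N, time in s.
With the tool pointing down it reaches from about 0.325 to 0.85 m from the base axis. Payload 15.5 kg.
Tool frame: the origin (TCP) lies on the centre line of the jaws, within the pads' length; the fingertips stand 17 mm ahead of it and the grasp point (between the pads) lies 2 mm behind it (r.tips_ahead is the distance from the TCP to the fingertips, in m); x points along the fingers, y is the direction in which the jaws open and shut, and the axes are right-handed (so a half turn about x gives the same grasp; the last joint's range is limited). The gripper opens to 91 mm and grips with 3 to 60 N. Pads are 32 mm wide; open, the fingers measure 118 mm over their backs; the gripper's body (76 mm by 178 mm) begins 60 mm behind the grasp point.
Start: joints at [-1.25, 0.494, 1.345, -0, 1.302, -0.096], TCP at [0.253, -0.571, 0.231] pointing down, gripper open.
Joint ranges: [-2.91, 2.91], [-0.82, 2.16], [0.22, 2.67], [-1.22, 4.37], [0.12, 2.79], [-3.08, 3.08]. Speed limits (rad/s): [1.89, 1.89, 2.57, 3.01, 3.01, 3.01].

## Interface

Orientations are given as a unit quaternion [w, x, y, z].
In Python, from cell import r, optics, job gives the robot as it stands.
- The arm moves only by the tool send_rows, never from a script. Its argument "increments" is a list that holds one entry, the list of rows, each a list of 7 numbers: the closure, from 0 (fully open) to 1 (shut), then the shift along the tool's x, y, z in m, then the turn, a rotation vector about the tool's x, y, z in degrees. In form: [[[jaw, tx, ty, tz, ax, ay, az], ...]]. A call has exactly 8 rows; each row shifts and turns the commanded pose from where the row before left it, along the tool's axes as they then stand; what a row does not reach is not made up. A row lasts 1/12 s, in which the tool goes at most 41.7 mm and 7.16 degrees, less where a joint would pass 70% of its speed; a pose out of reach is approached as far as the arm can. A call with a gripper value outside its range is refused whole. The fingers move at their own pace and stop on an object; the grip force is fixed at half the most. Time passes only in rows, so rows that do not move let the fingers close, or fill a call up. It gives the time, the measured TCP pose, the force and the opening at its end, in the units of the state.
- r.sense(): the state, without advancing time (a new reading comes with each control period).
- optics.read_camera(name): name is "scene" or "top"; returns (picture, depth): 480x640x3 uint8, red, green, blue; 480x640 float32, m along the optical axis (not along the pixel's ray), 0 where there is no reading.
- optics.calibration(name): a dict with "fx", "fy", "cx", "cy" (pixels), "k1" (the pictures are not rectified: a ray, as slopes to the right and down, at radius r is drawn at 1 + k1 r^2 times it, then the intrinsics apply), "R" (3x3) and "t" (3): a world point X has camera coordinates R X + t. Camera axes: x right, y down, z forward; pixel columns grow to the right and rows downward; lengths in m; the calibration is good to about 2 mm. A picture is of the moment at which its call begins. calibration takes no time and is no camera call.
- job.sign_off(): hands the job in, once; it reports no verdict.
The state is a dict: "time_s": time; "qpos": joint angles; "joint_velocities": joint speeds; "effort": joint torques, N m; "ee_pos": TCP position; "ee_rot": TCP orientation; "ft_force": force on the tool from outside, world axes, zero at the start; "wrist_torque": the same for the moment, N m; "width": finger opening in m.
Only numpy, scipy, OpenCV 4.12 (cv2) and the standard library are available. Lean on these libraries where they do the work, as an engineer would, in place of code of your own. Each camera call takes 0.05 s, during which the arm holds its last target.

## Working session

There is one attempt and no reset: what is moved stays moved. The work goes in short steps, Python scripts to look and compute and a tool call to move; the robot and the scene stay as the last step left them, time stands still between calls to the robot, and variables do not carry over. Pictures are saved under pics/ and viewed, and the job is handed in when it is done.

Besides the shell and the picture viewer there is one more tool, called after ">>>" as name(argument=value, ...), one argument or row to a line, values as JSON. send_rows: Moves the arm, as the interface text tells. Its arguments: {"type":"object","properties":{"increments":{"type":"array"}},"required":["increments"]}

```bash
ls; mkdir -p pics; python3 - <<'E'
from cell import r, optics, job
import cv2,numpy as np
print(r.sense(), r.tips_ahead)
for n in("scene","top"):
    p,d=optics.read_camera(n); np.savez(f"pics/{n}0.npz",p=p,d=d)
    cv2.imwrite(f"pics/{n}0.png",p[:,:,::-1]); print(n,optics.calibration(n))
E
```

```text
pics
{'time_s': 0.0, 'qpos': array([-1.24954618e+00,  4.94157184e-01,  1.34609764e+00, -1.04351168e-05,
        1.30251454e+00, -9.55081695e-02]), 'joint_velocities': array([-4.66290765e-04,  1.62617937e-03,  1.16832346e-03,  1.92222120e-05,
        1.02818545e-03, -6.99259183e-05]), 'effort': array([ 2.17341418e-03, -8.78828931e+01, -3.81865096e+01,  7.06875580e-02,
        5.31023846e-02, -8.95640187e-05]), 'ee_pos': array([ 0.25288425, -0.57117567,  0.23036577]), 'ee_rot': array([-0.14587024, -0.69175959, -0.1466962 ,  0.69186037]), 'ft_force': array([ 0.98169488, -0.11013621, -0.42992301]), 'wrist_torque': array([0.05400497, 0.03630636, 0.02973502]), 'width': 0.0912701615957772} 0.017
scene {'fx': 515.8742543371492, 'fy': 515.8742543371492, 'cx': 322.2072952044848, 'cy': 237.85088207870623, 'k1': -0.06583278839664958, 'R': array([[-0.79014835, -0.61266154,  0.01764747],
       [-0.44910235,  0.55913229, -0.69690613],
       [ 0.41710031, -0.55858475, -0.71694519]]), 't': array([0.39004135, 0.28495463, 1.09962899])}
top {'fx': 608.0467444659913, 'fy': 608.0467444659913, 'cx': 317.3684999830356, 'cy': 237.0694166523444, 'k1': -0.021183667757824678, 'R': array([[ 0.01549116, -0.99987741, -0.002276  ],
       [-0.98668471, -0.0149181 , -0.16195902],
       [ 0.16190521,  0.00475463, -0.98679486]]), 't': array([-0.0383904 ,  0.52982894,  1.35648867])}
```

View pics/scene0.png

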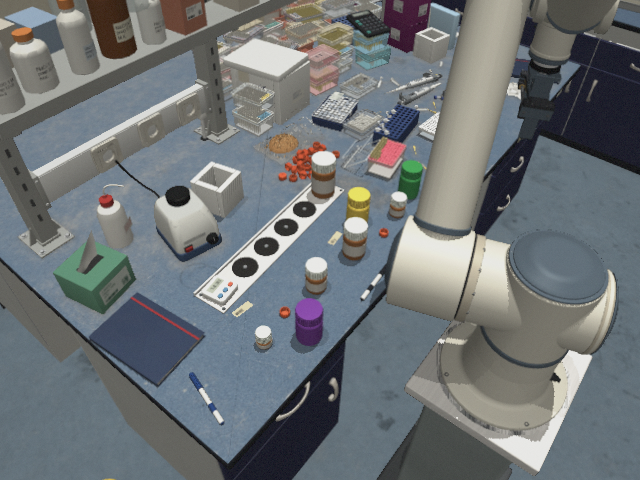

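View pics/top0.png

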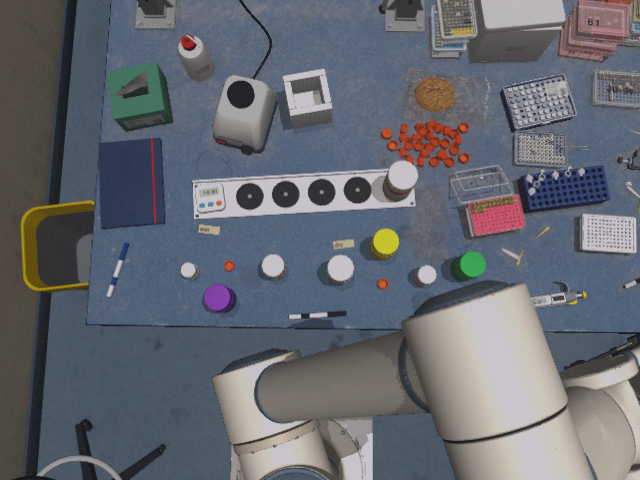

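```bash
cat > h.py <<'E'
import numpy as np,cv2
from cell import r,optics,job
def ray(n,uv):
    c=optics.calibration(n);K=np.array([[c['fx'],0,c['cx']],[0,c['fy'],c['cy']],[0,0,1.]])
    s=cv2.undistortPoints(np.asarray(uv,float).reshape(-1,1,2),K,np.array([c['k1'],0,0,0.]))[:,0]
    return c,np.c_[s,np.ones(len(s))]
def at_z(n,uv,z):
    c,d=ray(n,uv); o=-c['R'].T@c['t']; D=d@c['R']
    return o+D*((z-o[2])/D[:,2])[:,None]
def cloud(n,dep):
    v,u=np.mgrid[0:480,0:640]; c,d=ray(n,np.c_[u.ravel(),v.ravel()])
    P=(d*dep.ravel()[:,None]-c['t'])@c['R']; P[dep.ravel()==0]=np.nan
    return P.reshape(480,640,3)
def cap(P,uv,w=25):
    u,v=uv; q=P[max(v-w,0):v+w,u-w:u+w]; z0=np.nanmedian(P[v-3:v+4,u-3:u+4,2])
    m=(np.abs(q[...,2]-z0)<.006).astype(np.uint8)
    n,l,s,_=cv2.connectedComponentsWithStats(m); m=l==l[w,w]
    pts=q[m][:,:2].astype(np.float32); c,rad=cv2.minEnclosingCircle(pts)
    return np.round([*(c),2*rad,z0,2*np.sqrt(0)],4)[:4], np.round((pts.max(0)+pts.min(0))/2,4),np.round(np.ptp(pts,axis=0),4)
E
python3 - <<'E'
from h import *
a=np.load("pics/top0.npz");P=cloud("top",a['d'])
for uv in[(189,271),(273,266),(340,269),(426,275),(401,175),(219,298),(385,243),(470,265)]: print(uv,*cap(P,uv))
g=cv2.cvtColor(a['p'],cv2.COLOR_RGB2GRAY)
for u,v in[(249,196),(286,193),(321,191),(357,189)]:
    q=(g[v-18:v+18,u-18:u+18]<60).astype(np.uint8)
    cs,_=cv2.findContours(q,cv2.RETR_EXTERNAL,cv2.CHAIN_APPROX_NONE);c=max(cs,key=cv2.contourArea)
    e=cv2.fitEllipse(c); o=np.array(e[0])+[u-18,v-18]
    print(o,e[1],at_z("top",[o],.009)[0],P[v,u+5])
E
```

```text
(189, 271) [0.4487 0.2645 0.036  0.0457] [0.4487 0.2645] [0.0343 0.0328]
(273, 266) [0.4581 0.0679 0.0513 0.0822] [0.4581 0.0675] [0.0494 0.0492]
(340, 269) [ 0.453  -0.0821  0.0592  0.1004] [ 0.4536 -0.0812] [0.0579 0.0571]
(426, 275) [ 0.445  -0.2775  0.0441  0.0639] [ 0.4447 -0.2774] [0.0407 0.0427]
(401, 175) [ 0.6578 -0.2164  0.0687  0.1273] [ 0.6572 -0.216 ] [0.066  0.0649]
(219, 298) [0.3848 0.1859 0.0596 0.1002] [0.3839 0.1861] [0.0569 0.0571]
(385, 243) [ 0.513  -0.1811  0.0594  0.1005] [ 0.513 -0.181] [0.0583 0.0555]
(470, 265) [ 0.4658 -0.3725  0.0598  0.1007] [ 0.4665 -0.3717] [0.0579 0.0574]
[249.19379997 196.00247955] (24.370779037475586, 25.3934268951416) [0.63281116 0.13412138 0.009     ] [0.63286958 0.12258737 0.00949739]
[285.040905   193.86635208] (24.39009666442871, 24.98264503479004) [0.63929602 0.048674   0.009     ] [0.64161352 0.03449174 0.00905923]
[320.95955467 191.83658981] (24.436777114868164, 25.008169174194336) [ 0.64554246 -0.03699127  0.009     ] [ 0.6487316  -0.04903374  0.00505699]
[356.95442009 189.76268959] (24.25469398498535, 25.356884002685547) [ 0.65192195 -0.122915    0.009     ] [ 0.65409566 -0.13499736  0.00851848]
```

```bash
python3 - <<'E'
import cv2
p=cv2.imread("pics/top0.png")[150:320,170:490]
cv2.imwrite("pics/crop0.png",cv2.resize(p,None,fx=2.5,fy=2.5,interpolation=cv2.INTER_CUBIC))
E
```

```text
(no output)
```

View pics/crop0.png

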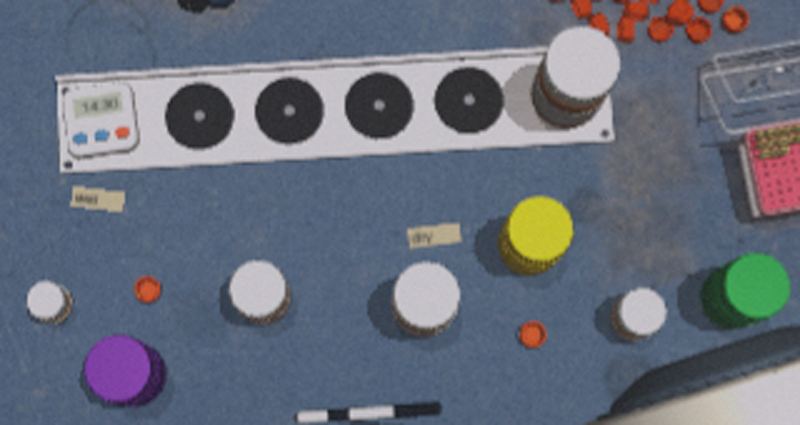

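```bash
cat >> h.py <<'E'
from scipy.spatial.transform import Rotation as Ro
def Rt():
    q=r.sense()['ee_rot']; return Ro.from_quat([q[1],q[2],q[3],q[0]])
E
python3 - <<'E'
from h import *
R=Rt();print(R.as_matrix().round(3))
for s in(1,-1):
    T=np.c_[[0,0,-1],[s,0,0],[0,-s,0]]; print(s,(R.inv()*Ro.from_matrix(T)).as_rotvec(degrees=True).round(2))
a=np.load("pics/top0.npz");P=cloud("top",a['d']).reshape(-1,3)
b=np.load("pics/scene0.npz");Q=cloud("scene",b['d']).reshape(-1,3)
for n,X in(("top",P),("scene",Q)):
  for y in np.arange(-.3,.35,.05):
    m=(abs(X[:,1]-y)<.025)&(X[:,0]>.69)&(X[:,0]<1.1)&(X[:,2]>.07)&(X[:,2]<1)
    if m.sum():
        print(n,round(y,2),m.sum(),[ (round(x,2),round(float(X[m&(abs(X[:,0]-x)<.02)][:,2].max()),2)) for x in np.arange(.7,1.1,.04) if (m&(abs(X[:,0]-x)<.02)).sum()])
E
```

```text
[[-0.     0.405 -0.914]
 [ 0.001 -0.914 -0.405]
 [-1.    -0.001 -0.   ]]
1 [-6.612e+01 -4.000e-02  5.000e-02]
-1 [1.1388e+02 6.0000e-02 5.0000e-02]
top -0.3 557 [(np.float64(0.98), 0.14), (np.float64(1.02), 0.14), (np.float64(1.06), 0.14), (np.float64(1.1), 0.12)]
top -0.25 113 [(np.float64(1.1), 0.1)]
top -0.2 25 [(np.float64(0.7), 0.13), (np.float64(1.1), 0.1)]
top -0.05 426 [(np.float64(0.82), 0.1), (np.float64(0.86), 0.1), (np.float64(0.9), 0.1), (np.float64(0.94), 0.09)]
top -0.0 453 [(np.float64(0.82), 0.11), (np.float64(0.9), 0.1)]
top 0.05 373 [(np.float64(0.82), 0.1), (np.float64(0.86), 0.1), (np.float64(0.9), 0.1)]
top 0.1 1107 [(np.float64(0.74), 0.1), (np.float64(0.78), 0.12), (np.float64(0.82), 0.16), (np.float64(0.86), 0.15), (np.float64(0.9), 0.12), (np.float64(1.06), 0.08)]
top 0.15 1475 [(np.float64(0.74), 0.1), (np.float64(0.78), 0.12), (np.float64(0.82), 0.16), (np.float64(0.86), 0.16), (np.float64(0.9), 0.12), (np.float64(1.06), 0.14)]
top 0.2 676 [(np.float64(0.74), 0.08), (np.float64(0.78), 0.12), (np.float64(0.82), 0.15), (np.float64(0.86), 0.12), (np.float64(0
[... 1913 characters left out ...]
), 0.55), (np.float64(1.02), 0.59), (np.float64(1.06), 0.56), (np.float64(1.1), 0.19)]
scene 0.2 3651 [(np.float64(0.74), 0.09), (np.float64(0.78), 0.12), (np.float64(0.82), 0.15), (np.float64(0.86), 0.15), (np.float64(0.9), 0.12), (np.float64(0.94), 0.45), (np.float64(0.98), 0.56), (np.float64(1.02), 0.59), (np.float64(1.06), 0.55), (np.float64(1.1), 0.43)]
scene 0.25 1512 [(np.float64(0.9), 0.1), (np.float64(0.94), 0.45), (np.float64(0.98), 0.52), (np.float64(1.02), 0.55), (np.float64(1.06), 0.55), (np.float64(1.1), 0.19)]
scene 0.3 2961 [(np.float64(0.9), 0.09), (np.float64(0.94), 0.45), (np.float64(0.98), 0.52), (np.float64(1.02), 0.55), (np.float64(1.06), 0.55), (np.float64(1.1), 0.44)]
```

>>> send_rows(
  increments=[
    [[0, 0, 0, 0, -7, 0, 0], [0, 0, 0, 0, -7, 0, 0], [0, 0, 0, 0, -7, 0, 0], [0, 0, 0, 0, -7, 0, 0], [0, 0, 0, 0, -7, 0, 0], [0, 0, 0, 0, -7, 0, 0], [0, 0, 0, 0, -7, 0, 0], [0, 0, 0, 0, -7, 0, 0]],
  ],
)

```text
time_s: 0.77
ee_pos: [0.253, -0.5713, 0.2306]
ee_rot: [0.455, 0.541, 0.456, -0.541]
ft_force: [0.0, 0.3, -0.3]
width: 0.0912
```

>>> send_rows(
  increments=[
    [[0, 0, 0, 0, -5.1, 0, 0], [0, 0, 0, 0, -5, 0, 0], [0, 0, 0.02, -0.03, 0, 0, 0], [0, 0, 0.02, -0.03, 0, 0, 0], [0, 0, 0.02, -0.03, 0, 0, 0], [0, 0, 0.02, -0.03, 0, 0, 0], [0, 0, 0.02, -0.03, 0, 0, 0], [0, 0, 0.02, -0.03, 0, 0, 0]],
  ],
)

```text
time_s: 1.43
ee_pos: [0.3736, -0.3899, 0.2307]
ee_rot: [0.5, 0.5, 0.5, -0.5]
ft_force: [0.4, -0.9, 0.9]
width: 0.091
```

>>> send_rows(
  increments=[
    [[0, 0, 0.01, -0.0385, 0, 0, 0], [0, 0, 0.01, -0.0385, 0, 0, 0], [0, 0, 0.01, -0.0385, 0, 0, 0], [0, 0, 0.01, -0.0385, 0, 0, 0], [0, 0, 0.01, -0.0385, 0, 0, 0], [0, 0, 0.01, -0.0385, 0, 0, 0], [0, 0, 0.01, -0.0385, 0, 0, 0], [0, 0, 0.01, -0.0385, 0, 0, 0]],
  ],
)

```text
time_s: 2.1
ee_pos: [0.4531, -0.0816, 0.2309]
ee_rot: [-0.5, -0.5, -0.5, 0.5]
ft_force: [0.9, -0.4, -0.9]
width: 0.0911
```

Descend 0.156, checking the gap first is comfortable (60 mm jar in 91 mm jaws).

>>> send_rows(
  increments=[
    [[0, 0.02, 0, 0, 0, 0, 0], [0, 0.02, 0, 0, 0, 0, 0], [0, 0.02, 0, 0, 0, 0, 0], [0, 0.02, 0, 0, 0, 0, 0], [0, 0.02, 0, 0, 0, 0, 0], [0, 0.02, 0, 0, 0, 0, 0], [0, 0.02, 0, 0, 0, 0, 0], [0, 0.016, 0, 0, 0, 0, 0]],
  ],
)

```text
time_s: 2.77
ee_pos: [0.4528, -0.0834, 0.0735]
ee_rot: [0.5, 0.5, 0.5, -0.5]
ft_force: [-0.4, 0.0, 0.0]
width: 0.0911
```

>>> send_rows(
  increments=[
    [[0.1, 0, 0, 0, 0, 0, 0], [0.2, 0, 0, 0, 0, 0, 0], [0.3, 0, 0, 0, 0, 0, 0], [0.5, 0, 0, 0, 0, 0, 0], [0.6, 0, 0, 0, 0, 0, 0], [0.6, 0, 0, 0, 0, 0, 0], [0.6, 0, 0, 0, 0, 0, 0], [0.6, 0, 0, 0, 0, 0, 0]],
  ],
)

```text
time_s: 3.43
ee_pos: [0.4533, -0.0837, 0.0757]
ee_rot: [0.5, 0.5, 0.5, -0.5]
ft_force: [-2.0, -0.4, 10.3]
width: 0.0579
```

>>> send_rows(
  increments=[
    [[0.8, 0, 0, 0, 0, 0, 0], [0.8, 0, 0, 0, 0, 0, 0], [0.8, -0.005, 0, 0, 0, 0, 0], [0.8, -0.01, 0, 0, 0, 0, 0], [0.8, -0.015, 0, 0, 0, 0, 0], [0.8, -0.015, 0, 0, 0, 0, 0], [0.8, -0.01, 0, 0, 0, 0, 0], [0.8, -0.005, 0, 0, 0, 0, 0]],
  ],
)

```text
time_s: 4.1
ee_pos: [0.4536, -0.0837, 0.1365]
ee_rot: [0.501, 0.5, 0.499, -0.5]
ft_force: [-0.4, 0.0, -3.3]
width: 0.0586
```

```bash
python3 - <<'E'
from h import *
s=r.sense();print(s['ee_pos'],s['ee_rot'],s['ft_force'],s['width'])
for n in("scene","top"):
    p,d=optics.read_camera(n); np.savez(f"pics/{n}1.npz",p=p,d=d)
    cv2.imwrite(f"pics/{n}1.png",p[:,:,::-1])
a=cv2.imread("pics/scene1.png")[150:400,200:460];b=cv2.imread("pics/top1.png")[120:370,220:480]
cv2.imwrite("pics/c1.png",cv2.resize(np.hstack([a,b]),None,fx=1.5,fy=1.5))
E
```

```text
[ 0.45364849 -0.08366472  0.13649191] [ 0.50052131  0.50040048  0.49932131 -0.49975595] [-0.40395645  0.00722326 -3.27304079] 0.058648264320130865
```

View pics/c1.png

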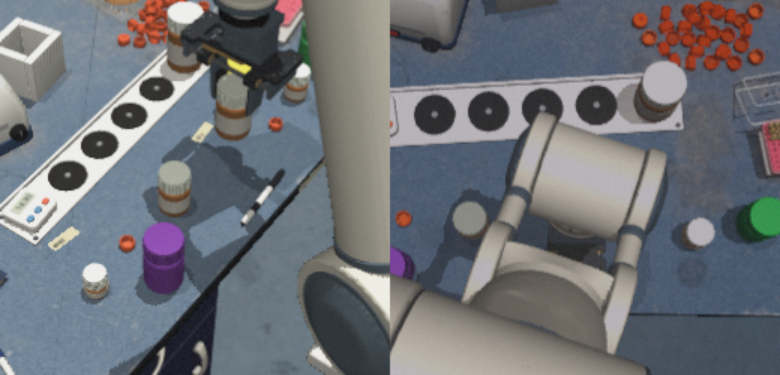

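```bash
cat >> h.py <<'E'
from scipy.optimize import least_squares
def cyl(P,xy,rad,z0,z1,g=0.012):
    P=P.reshape(-1,3);m=(P[:,2]>z0)&(P[:,2]<z1)&(np.hypot(P[:,0]-xy[0],P[:,1]-xy[1])<rad+g)
    q=P[m][:,:2];f=least_squares(lambda c:np.hypot(*(q-c).T)-rad,xy,loss='soft_l1',f_scale=.002)
    return f.x.round(4),m.sum(),round(float(np.median(abs(f.fun))),4)
E
python3 - <<'E'
from h import *
a=np.load("pics/scene1.npz");P=cloud("scene",a['d'])
print("held",cyl(P,(.4535,-.0825),.030,.066,.090),cyl(P,(.4535,-.0825),.030,.066,.078))
print("large",cyl(P,(.458,.0677),.026,.01,.05),"top .4581 .0677")
print("yellow",cyl(P,(.513,-.181),.030,.02,.07)); print("stock",cyl(P,(.6575,-.216),.034,.02,.09))
print("small",cyl(P,(.4487,.2645),.018,.008,.03)); print("med",cyl(P,(.4448,-.2774),.022,.01,.04))
E
```

```text
held (array([ 0.4545, -0.0804]), np.int64(157), 0.0009) (array([ 0.4546, -0.0807]), np.int64(81), 0.0007)
large (array([0.4592, 0.0696]), np.int64(246), 0.0008) top .4581 .0677
yellow (array([ 0.513, -0.181]), np.int64(0), nan)
stock (array([ 0.658 , -0.2148]), np.int64(294), 0.0012)
small (array([0.4501, 0.2668]), np.int64(100), 0.0011)
med (array([ 0.4454, -0.2762]), np.int64(134), 0.0013)
  return _methods._mean(a, axis=axis, dtype=dtype,
  ret = ret.dtype.type(ret / rcount)
```

>>> send_rows(
  increments=[
    [[0.8, 0, 0.015, 0.003, 0, 0, 0], [0.8, 0, 0.025, 0.005, 0, 0, 0], [0.8, 0, 0.03, 0.006, 0, 0, 0], [0.8, 0, 0.03, 0.006, 0, 0, 0], [0.8, 0, 0.03, 0.006, 0, 0, 0], [0.8, 0, 0.03, 0.006, 0, 0, 0], [0.8, 0, 0.025, 0.005, 0, 0, 0], [0.8, 0, 0.013, 0.0037, 0, 0, 0]],
  ],
)

```text
time_s: 4.87
ee_pos: [0.6536, -0.1247, 0.1336]
ee_rot: [0.5, 0.5, 0.5, -0.5]
ft_force: [-1.3, 0.2, -3.6]
width: 0.0579
```

>>> send_rows(
  increments=[
    [[0.8, 0, 0, 0, 0, 0, 0], [0.8, 0, 0, 0, 0, 0, 0], [0.8, 0.005, 0, 0, 0, 0, 0], [0.8, 0.008, 0, 0, 0, 0, 0], [0.8, 0.01, 0, 0, 0, 0, 0], [0.8, 0.008, 0, 0, 0, 0, 0], [0.8, 0.004, 0, 0, 0, 0, 0], [0.8, 0, 0, 0, 0, 0, 0]],
  ],
)

```text
time_s: 5.53
ee_pos: [0.6503, -0.1241, 0.0984]
ee_rot: [0.499, 0.5, 0.501, -0.5]
ft_force: [-0.1, -0.4, -3.4]
width: 0.0584
```

```bash
cat > look.py <<'E'
import sys
from h import *
k=sys.argv[1]
s=r.sense();print(s['ee_pos'].round(4),s['ft_force'].round(1),s['width'],Rt().as_matrix()[:,:2].T.round(4))
for n in("scene","top"):
    p,d=optics.read_camera(n); np.savez(f"pics/{n}{k}.npz",p=p,d=d)
    cv2.imwrite(f"pics/{n}{k}.png",p[:,:,::-1])
a=cv2.imread(f"pics/scene{k}.png")[150:400,180:440];b=cv2.imread(f"pics/top{k}.png")[120:370,190:450]
cv2.imwrite(f"pics/c{k}.png",cv2.resize(np.hstack([a,b]),None,fx=1.5,fy=1.5))
E
python3 look.py 2; python3 - <<'E'
from h import *
a=np.load("pics/scene2.npz");P=cloud("scene",a['d'])
print("held",cyl(P,(.652,-.123),.030,.035,.065),"stock",cyl(P,(.6575,-.216),.034,.02,.09))
a=np.load("pics/scene0.npz");P=cloud("scene",a['d'])
print(cyl(P,(.4535,-.0825),.030,.01,.05))
E
```

```text
[ 0.6503 -0.1241  0.0984] [-0.1 -0.4 -3.4] 0.05835370981150728 [[-2.2e-03  6.0e-04 -1.0e+00]
 [ 1.0e+00 -4.0e-04 -2.2e-03]]
held (array([ 0.6509, -0.1205]), np.int64(179), 0.0011) stock (array([ 0.6584, -0.2144]), np.int64(251), 0.0011)
(array([ 0.4538, -0.0802]), np.int64(241), 0.0008)
```

View pics/c2.png

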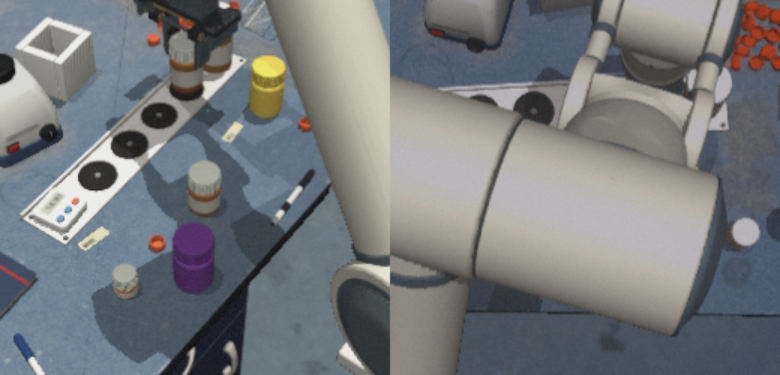

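```bash
python3 - <<'E'
from h import *
for k in (0,2):
    g=cv2.cvtColor(np.load(f"pics/scene{k}.npz")['p'],cv2.COLOR_RGB2GRAY)
    m=(g<70).astype(np.uint8); cs,_=cv2.findContours(m,cv2.RETR_EXTERNAL,cv2.CHAIN_APPROX_NONE)
    for c in cs:
        if 150<cv2.contourArea(c)<700:
            e=cv2.fitEllipse(c); X=at_z("scene",[e[0]],.009)[0]
            if .6<X[0]<.7: print(k,np.round(e[0],1),np.round(e[1],1),X.round(4))
E
```

```text
0 [244.4 267. ] [18.1 24.8] [0.6312 0.1381 0.009 ]
0 [265.8 246.2] [16.7 23.4] [0.6377 0.0522 0.009 ]
0 [285.6 226.9] [15.7 22.1] [ 0.644  -0.0336  0.009 ]
0 [303.9 209. ] [14.5 21.3] [ 0.6506 -0.1192  0.009 ]
0 [396.7 124.5] [29.2 42.3] [ 0.6732 -0.6414  0.009 ]
0 [528.5  31.7] [13.1 32.8] [ 0.6118 -1.6769  0.009 ]
2 [244.4 267. ] [18.1 24.8] [0.6312 0.1381 0.009 ]
2 [265.8 246.1] [17.  23.7] [0.6378 0.0518 0.009 ]
2 [285.7 226.8] [16.  22.7] [ 0.6441 -0.034   0.009 ]
```

>>> send_rows(
  increments=[
    [[0.8, 0, 0.001, 0.001, 0, 0, 0], [0.8, 0.003, 0, 0, 0, 0, 0], [0.8, 0.003, 0, 0, 0, 0, 0], [0.8, 0.003, 0, 0, 0, 0, 0], [0.8, 0.002, 0, 0, 0, 0, 0], [0.8, 0, 0, 0, 0, 0, 0], [0.8, 0, 0, 0, 0, 0, 0], [0.8, 0, 0, 0, 0, 0, 0]],
  ],
)

```text
time_s: 6.3
ee_pos: [0.6522, -0.1253, 0.089]
ee_rot: [0.5, 0.5, 0.5, -0.5]
ft_force: [-0.6, -0.2, -3.6]
width: 0.0583
```

>>> send_rows(
  increments=[
    [[0.8, 0.001, 0, 0, 0, 0, 0], [0.8, 0.001, 0, 0, 0, 0, 0], [0.8, 0.001, 0, 0, 0, 0, 0], [0.8, 0.0005, 0, 0, 0, 0, 0], [0.8, 0, 0, 0, 0, 0, 0], [0.8, 0, 0, 0, 0, 0, 0], [0.8, 0, 0, 0, 0, 0, 0], [0.8, 0, 0, 0, 0, 0, 0]],
  ],
)

```text
time_s: 6.97
ee_pos: [0.6522, -0.1253, 0.0855]
ee_rot: [0.5, 0.5, 0.5, -0.5]
ft_force: [-0.7, 0.3, -3.6]
width: 0.058
```

```bash
python3 look.py 3; python3 - <<'E'
from h import *
a=np.load("pics/scene3.npz");P=cloud("scene",a['d'])
print("held",cyl(P,(.652,-.123),.030,.025,.055),"stock",cyl(P,(.6575,-.216),.034,.02,.09))
E
```

```text
[ 0.6522 -0.1253  0.0855] [-0.7  0.3 -3.6] 0.0579884730288652 [[ 1.e-04 -0.e+00 -1.e+00]
 [ 1.e+00 -3.e-04  1.e-04]]
held (array([ 0.653, -0.122]), np.int64(181), 0.0013) stock (array([ 0.6581, -0.2147]), np.int64(189), 0.0012)
```

>>> send_rows(
  increments=[
    [[0.8, 0.0005, 0, 0, 0, 0, 0], [0.8, 0.0005, 0, 0, 0, 0, 0], [0.8, 0.0005, 0, 0, 0, 0, 0], [0.8, 0, 0, 0, 0, 0, 0], [0.8, 0, 0, 0, 0, 0, 0], [0.8, 0, 0, 0, 0, 0, 0], [0.8, 0, 0, 0, 0, 0, 0], [0.8, 0, 0, 0, 0, 0, 0]],
  ],
)

```text
time_s: 7.73
ee_pos: [0.6523, -0.1254, 0.0847]
ee_rot: [0.5, 0.5, 0.5, -0.5]
ft_force: [-3.9, 0.6, 8.2]
width: 0.0583
```

>>> send_rows(
  increments=[
    [[0.3, 0, 0, 0, 0, 0, 0], [0.2, 0, 0, 0, 0, 0, 0], [0.1, 0, 0, 0, 0, 0, 0], [0, 0, 0, 0, 0, 0, 0], [0, 0, 0, 0, 0, 0, 0], [0, -0.01, 0, 0, 0, 0, 0], [0, -0.03, 0, 0, 0, 0, 0], [0, -0.04, 0, 0, 0, 0, 0]],
  ],
)

```text
time_s: 8.4
ee_pos: [0.6505, -0.1249, 0.1628]
ee_rot: [0.498, 0.499, 0.502, -0.501]
ft_force: [0.9, -0.3, -0.2]
width: 0.0914
```

```bash
python3 - <<'E'
from h import *
s=r.sense();print(s['ee_pos'],s['width'])
P=cloud("scene",optics.read_camera("scene")[1])
print("XL",cyl(P,(.652,-.123),.030,.025,.055),cyl(P,(.652,-.123),.030,.025,.09),"large",cyl(P,(.458,.0677),.026,.01,.05))
E
```

```text
[ 0.65052659 -0.1248774   0.16278269] 0.09143747591976646
XL (array([ 0.6525, -0.1219]), np.int64(176), 0.0009) (array([ 0.6528, -0.1224]), np.int64(404), 0.0011) large (array([0.4591, 0.0695]), np.int64(240), 0.0007)
```

>>> send_rows(
  increments=[
    [[0, -0.01, -0.02, -0.02, 0, 0, 0], [0, 0, -0.025, -0.025, 0, 0, 0], [0, 0, -0.025, -0.025, 0, 0, 0], [0, 0, -0.025, -0.025, 0, 0, 0], [0, 0, -0.025, -0.025, 0, 0, 0], [0, 0, -0.025, -0.025, 0, 0, 0], [0, 0, -0.025, -0.025, 0, 0, 0], [0, 0, -0.0225, -0.023, 0, 0, 0]],
  ],
)

```text
time_s: 9.12
ee_pos: [0.4583, 0.0688, 0.1746]
ee_rot: [0.5, 0.5, 0.5, -0.5]
ft_force: [1.3, 0.6, -1.0]
width: 0.0913
```

>>> send_rows(
  increments=[
    [[0, 0.015, 0, 0, 0, 0, 0], [0, 0.02, 0, 0, 0, 0, 0], [0, 0.02, 0, 0, 0, 0, 0], [0, 0.02, 0, 0, 0, 0, 0], [0, 0.02, 0, 0, 0, 0, 0], [0, 0.015, 0, 0, 0, 0, 0], [0, 0, 0, 0, 0, 0, 0], [0, 0, 0, 0, 0, 0, 0]],
  ],
)

```text
time_s: 9.78
ee_pos: [0.4597, 0.0677, 0.0641]
ee_rot: [-0.5, -0.5, -0.5, 0.5]
ft_force: [0.9, 0.0, 0.3]
width: 0.0909
```

>>> send_rows(
  increments=[
    [[0.1, 0.003, 0, 0, 0, 0, 0], [0.2, 0, 0, 0, 0, 0, 0], [0.3, 0, 0, 0, 0, 0, 0], [0.4, 0, 0, 0, 0, 0, 0], [0.5, 0, 0, 0, 0, 0, 0], [0.6, 0, 0, 0, 0, 0, 0], [0.8, 0, 0, 0, 0, 0, 0], [0.8, 0, 0, 0, 0, 0, 0]],
  ],
)

```text
time_s: 10.45
ee_pos: [0.4595, 0.0678, 0.061]
ee_rot: [-0.5, -0.5, -0.5, 0.5]
ft_force: [-2.7, 0.3, 6.8]
width: 0.0497
```

>>> send_rows(
  increments=[
    [[0.8, 0, 0, 0, 0, 0, 0], [0.8, -0.005, 0, 0, 0, 0, 0], [0.8, -0.01, 0, 0, 0, 0, 0], [0.8, -0.015, 0, 0, 0, 0, 0], [0.8, -0.015, 0, 0, 0, 0, 0], [0.8, -0.005, 0, 0, 0, 0, 0], [0.8, 0, 0, 0, 0, 0, 0], [0.8, 0, 0, 0, 0, 0, 0]],
  ],
)

```text
time_s: 11.12
ee_pos: [0.4598, 0.0677, 0.1108]
ee_rot: [0.5, 0.5, 0.5, -0.5]
ft_force: [-0.3, 0.1, -3.1]
width: 0.0495
```

```bash
python3 - <<'E'
from h import *
s=r.sense();print(s['ee_pos'],s['width'])
P=cloud("scene",optics.read_camera("scene")[1])
print("held",cyl(P,(.458,.0677),.026,.06,.09),cyl(P,(.458,.0677),.026,.055,.07))
E
```

```text
[0.45978486 0.06772531 0.11078405] 0.04948019679832125
held (array([0.4604, 0.0699]), np.int64(168), 0.0006) (array([0.4608, 0.0697]), np.int64(84), 0.0009)
```

>>> send_rows(
  increments=[
    [[0.8, 0, 0.01, 0.006, 0, 0, 0], [0.8, 0, 0.025, 0.014, 0, 0, 0], [0.8, 0, 0.03, 0.017, 0, 0, 0], [0.8, 0, 0.03, 0.017, 0, 0, 0], [0.8, 0, 0.03, 0.017, 0, 0, 0], [0.8, 0, 0.03, 0.017, 0, 0, 0], [0.8, 0, 0.02, 0.011, 0, 0, 0], [0.8, 0, 0.0105, 0.0065, 0, 0, 0]],
  ],
)

```text
time_s: 11.83
ee_pos: [0.6479, -0.0401, 0.1097]
ee_rot: [0.5, 0.5, 0.499, -0.5]
ft_force: [-1.8, 1.0, -3.1]
width: 0.05
```

>>> send_rows(
  increments=[
    [[0.8, 0, 0, 0, 0, 0, 0], [0.8, 0.005, 0, 0, 0, 0, 0], [0.8, 0.01, 0, 0, 0, 0, 0], [0.8, 0.01, 0, 0, 0, 0, 0], [0.8, 0.007, 0, 0, 0, 0, 0], [0.8, 0.003, 0, 0, 0, 0, 0], [0.8, 0, 0, 0, 0, 0, 0], [0.8, 0, 0, 0, 0, 0, 0]],
  ],
)

```text
time_s: 12.5
ee_pos: [0.645, -0.0377, 0.0758]
ee_rot: [-0.5, -0.5, -0.5, 0.5]
ft_force: [0.2, -0.8, -2.7]
width: 0.0498
```

```bash
python3 look.py 5; python3 - <<'E'
from h import *
P=cloud("scene",np.load("pics/scene5.npz")['d'])
print("held",cyl(P,(.6458,-.0356),.026,.02,.045),"XL",cyl(P,(.652,-.123),.030,.025,.055))
E
```

```text
[ 0.645  -0.0377  0.0758] [ 0.2 -0.8 -2.7] 0.049764270677186584 [[-3.e-04  1.e-04 -1.e+00]
 [ 1.e+00 -1.e-04 -3.e-04]]
held (array([ 0.6461, -0.0355]), np.int64(129), 0.0011) XL (array([ 0.6528, -0.1215]), np.int64(81), 0.001)
```

View pics/c5.png

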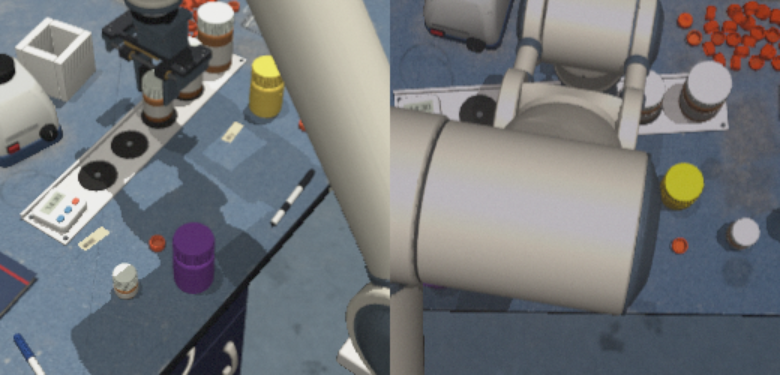

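On target. Bottom ≈ 15 mm; lower ~6 mm gently.

>>> send_rows(
  increments=[
    [[0.8, 0.002, 0, 0, 0, 0, 0], [0.8, 0.001, 0, 0, 0, 0, 0], [0.8, 0.001, 0, 0, 0, 0, 0], [0.8, 0.0005, 0, 0, 0, 0, 0], [0.8, 0.0005, 0, 0, 0, 0, 0], [0.8, 0, 0, 0, 0, 0, 0], [0.8, 0, 0, 0, 0, 0, 0], [0.8, 0, 0, 0, 0, 0, 0]],
  ],
)

```text
time_s: 13.27
ee_pos: [0.6452, -0.0378, 0.0709]
ee_rot: [0.5, 0.5, 0.5, -0.5]
ft_force: [0.5, 0.6, -2.4]
width: 0.0496
```

>>> send_rows(
  increments=[
    [[0.8, 0.0005, 0, 0, 0, 0, 0], [0.8, 0.0005, 0, 0, 0, 0, 0], [0.8, 0, 0, 0, 0, 0, 0], [0.8, 0, 0, 0, 0, 0, 0], [0.8, 0, 0, 0, 0, 0, 0], [0.8, 0, 0, 0, 0, 0, 0], [0.8, 0, 0, 0, 0, 0, 0], [0.8, 0, 0, 0, 0, 0, 0]],
  ],
)

```text
time_s: 13.93
ee_pos: [0.6453, -0.0378, 0.0701]
ee_rot: [0.5, 0.5, 0.5, -0.5]
ft_force: [-1.6, 0.5, 4.6]
width: 0.0498
```

>>> send_rows(
  increments=[
    [[0.3, 0, 0, 0, 0, 0, 0], [0.2, 0, 0, 0, 0, 0, 0], [0.1, 0, 0, 0, 0, 0, 0], [0, 0, 0, 0, 0, 0, 0], [0, -0.01, 0, 0, 0, 0, 0], [0, -0.03, 0, 0, 0, 0, 0], [0, -0.04, 0, 0, 0, 0, 0], [0, -0.04, 0, 0, 0, 0, 0]],
  ],
)

```text
time_s: 14.6
ee_pos: [0.6445, -0.0377, 0.1914]
ee_rot: [-0.499, -0.5, -0.5, 0.5]
ft_force: [0.7, -0.4, 0.2]
width: 0.0909
```

```bash
python3 - <<'E'
from h import *
s=r.sense();print(s['ee_pos'],s['width'])
P=cloud("scene",optics.read_camera("scene")[1])
print("L",cyl(P,(.6458,-.0356),.026,.02,.07),"med",cyl(P,(.4448,-.277),.022,.01,.05))
E
```

```text
[ 0.64450484 -0.0377134   0.19141873] 0.09086766144562451
L (array([ 0.6464, -0.0363]), np.int64(275), 0.001) med (array([ 0.4455, -0.2755]), np.int64(7), 0.0007)
```

>>> send_rows(
  increments=[
    [[0, 0, -0.025, 0.03, 0, 0, 0], [0, 0, -0.025, 0.03, 0, 0, 0], [0, 0, -0.025, 0.03, 0, 0, 0], [0, 0, -0.025, 0.03, 0, 0, 0], [0, 0, -0.025, 0.03, 0, 0, 0], [0, 0, -0.025, 0.03, 0, 0, 0], [0, 0, -0.025, 0.03, 0, 0, 0], [0, 0, -0.0255, 0.029, 0, 0, 0]],
  ],
)

```text
time_s: 15.32
ee_pos: [0.4434, -0.2781, 0.1907]
ee_rot: [0.5, 0.5, 0.5, -0.5]
ft_force: [0.2, -1.6, 0.5]
width: 0.0908
```

>>> send_rows(
  increments=[
    [[0, 0.015, 0, 0, 0, 0, 0], [0, 0.025, 0, 0, 0, 0, 0], [0, 0.025, 0, 0, 0, 0, 0], [0, 0.025, 0, 0, 0, 0, 0], [0, 0.025, 0, 0, 0, 0, 0], [0, 0.02, 0, 0, 0, 0, 0], [0, 0.01, 0, 0, 0, 0, 0], [0, 0, 0, 0, 0, 0, 0]],
  ],
)

```text
time_s: 15.98
ee_pos: [0.444, -0.2763, 0.0437]
ee_rot: [0.499, 0.5, 0.501, -0.5]
ft_force: [-1.1, 0.2, -0.7]
width: 0.0914
```

>>> send_rows(
  increments=[
    [[0.1, 0, 0, 0, 0, 0, 0], [0.2, 0, 0, 0, 0, 0, 0], [0.3, 0, 0, 0, 0, 0, 0], [0.4, 0, 0, 0, 0, 0, 0], [0.5, 0, 0, 0, 0, 0, 0], [0.6, 0, 0, 0, 0, 0, 0], [0.8, 0, 0, 0, 0, 0, 0], [0.8, 0, 0, 0, 0, 0, 0]],
  ],
)

```text
time_s: 16.65
ee_pos: [0.4447, -0.2768, 0.045]
ee_rot: [0.5, 0.5, 0.5, -0.5]
ft_force: [-0.3, -0.0, 3.3]
width: 0.0419
```

>>> send_rows(
  increments=[
    [[0.8, 0, 0, 0, 0, 0, 0], [0.8, -0.005, 0, 0, 0, 0, 0], [0.8, -0.015, 0, 0, 0, 0, 0], [0.8, -0.025, 0, 0, 0, 0, 0], [0.8, -0.025, 0, 0, 0, 0, 0], [0.8, -0.025, 0, 0, 0, 0, 0], [0.8, -0.025, 0, 0, 0, 0, 0], [0.8, -0.01, 0, 0, 0, 0, 0]],
  ],
)

```text
time_s: 17.32
ee_pos: [0.4454, -0.2773, 0.1781]
ee_rot: [0.501, 0.5, 0.499, -0.5]
ft_force: [0.7, -0.1, -0.0]
width: 0.0416
```

>>> send_rows(
  increments=[
    [[0.8, 0, 0.01, -0.015, 0, 0, 0], [0.8, 0, 0.015, -0.025, 0, 0, 0], [0.8, 0, 0.02, -0.033, 0, 0, 0], [0.8, 0, 0.02, -0.033, 0, 0, 0], [0.8, 0, 0.02, -0.033, 0, 0, 0], [0.8, 0, 0.02, -0.033, 0, 0, 0], [0.8, 0, 0.02, -0.033, 0, 0, 0], [0.8, 0, 0.02, -0.033, 0, 0, 0]],
  ],
)

```text
time_s: 17.98
ee_pos: [0.5901, -0.0369, 0.1745]
ee_rot: [-0.5, -0.5, -0.5, 0.5]
ft_force: [0.8, -1.6, -0.5]
width: 0.0414
```

>>> send_rows(
  increments=[
    [[0.8, 0, 0.02, -0.033, 0, 0, 0], [0.8, 0, 0.015, -0.028, 0, 0, 0], [0.8, 0, 0.01, -0.018, 0, 0, 0], [0.8, 0, 0.004, -0.008, 0, 0, 0], [0.8, 0, 0, 0, 0, 0, 0], [0.8, 0.01, 0, 0, 0, 0, 0], [0.8, 0.02, 0, 0, 0, 0, 0], [0.8, 0.02, 0, 0, 0, 0, 0]],
  ],
)

```text
time_s: 18.65
ee_pos: [0.6383, 0.0466, 0.1242]
ee_rot: [0.5, 0.5, 0.499, -0.5]
ft_force: [-0.3, -0.6, -2.0]
width: 0.0415
```

Bottom ≈ 0.079; go down 0.06.

>>> send_rows(
  increments=[
    [[0.8, 0.015, 0, 0, 0, 0, 0], [0.8, 0.015, 0, 0, 0, 0, 0], [0.8, 0.015, 0, 0, 0, 0, 0], [0.8, 0.01, 0, 0, 0, 0, 0], [0.8, 0.005, 0, 0, 0, 0, 0], [0.8, 0, 0, 0, 0, 0, 0], [0.8, 0, 0, 0, 0, 0, 0], [0.8, 0, 0, 0, 0, 0, 0]],
  ],
)

```text
time_s: 19.32
ee_pos: [0.6391, 0.0479, 0.0657]
ee_rot: [0.5, 0.5, 0.5, -0.5]
ft_force: [-0.3, 0.7, -0.4]
width: 0.0417
```

```bash
python3 look.py 6; python3 - <<'E'
from h import *
P=cloud("scene",np.load("pics/scene6.npz")['d'])
print("held",cyl(P,(.6401,.0504),.022,.02,.035),cyl(P,(.6401,.0504),.022,.02,.045),"L",cyl(P,(.6458,-.0356),.026,.02,.06),"XL",cyl(P,(.652,-.123),.030,.025,.055))
E
```

```text
[0.6391 0.0479 0.0657] [-0.3  0.7 -0.4] 0.04166291146159058 [[ 1.1e-03 -0.0e+00 -1.0e+00]
 [ 1.0e+00 -6.0e-04  1.1e-03]]
held (array([0.6404, 0.0483]), np.int64(54), 0.0009) (array([0.6403, 0.0485]), np.int64(88), 0.0008) L (array([ 0.6463, -0.0358]), np.int64(42), 0.0006) XL (array([ 0.6524, -0.122 ]), np.int64(131), 0.001)
```

View pics/c6.png

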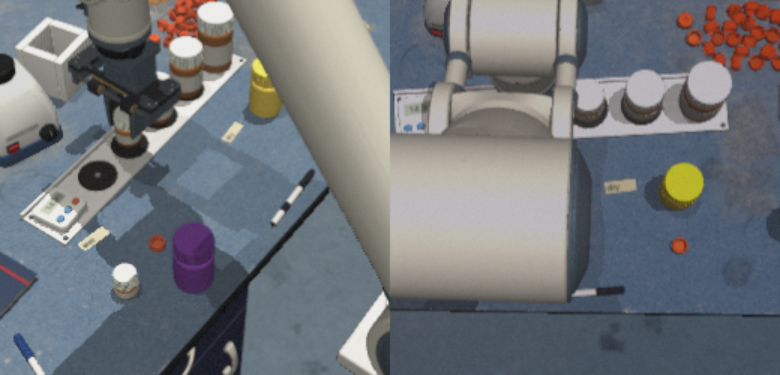

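>>> send_rows(
  increments=[
    [[0.8, 0, 0, -0.0018, 0, 0, 0], [0.8, 0.003, 0, 0, 0, 0, 0], [0.8, 0.003, 0, 0, 0, 0, 0], [0.8, 0.003, 0, 0, 0, 0, 0], [0.8, 0.001, 0, 0, 0, 0, 0], [0.8, 0.0005, 0, 0, 0, 0, 0], [0.8, 0, 0, 0, 0, 0, 0], [0.8, 0, 0, 0, 0, 0, 0]],
  ],
)

```text
time_s: 20.08
ee_pos: [0.6388, 0.0499, 0.0544]
ee_rot: [0.5, 0.5, 0.5, -0.5]
ft_force: [0.1, -1.1, -1.3]
width: 0.0418
```

>>> send_rows(
  increments=[
    [[0.8, 0.0005, 0, 0, 0, 0, 0], [0.8, 0.0005, 0, 0, 0, 0, 0], [0.8, 0.0005, 0, 0, 0, 0, 0], [0.8, 0, 0, 0, 0, 0, 0], [0.8, 0, 0, 0, 0, 0, 0], [0.8, 0, 0, 0, 0, 0, 0], [0.8, 0, 0, 0, 0, 0, 0], [0.8, 0, 0, 0, 0, 0, 0]],
  ],
)

```text
time_s: 20.75
ee_pos: [0.639, 0.0499, 0.054]
ee_rot: [0.5, 0.5, 0.5, -0.5]
ft_force: [-4.0, -0.2, 14.9]
width: 0.0417
```

>>> send_rows(
  increments=[
    [[0.4, 0, 0, 0, 0, 0, 0], [0.2, 0, 0, 0, 0, 0, 0], [0.1, 0, 0, 0, 0, 0, 0], [0, 0, 0, 0, 0, 0, 0], [0, -0.01, 0, 0, 0, 0, 0], [0, -0.03, 0, 0, 0, 0, 0], [0, -0.04, 0, 0, 0, 0, 0], [0, -0.04, 0, 0, 0, 0, 0]],
  ],
)

```text
time_s: 21.42
ee_pos: [0.638, 0.05, 0.1743]
ee_rot: [-0.499, -0.5, -0.5, 0.501]
ft_force: [1.6, 0.0, -1.1]
width: 0.0903
```

```bash
python3 - <<'E'
from h import *
s=r.sense();print(s['ee_pos'],s['width'])
P=cloud("scene",optics.read_camera("scene")[1])
print("M",cyl(P,(.6401,.0504),.022,.02,.06),"small",cyl(P,(.4487,.2645),.018,.01,.04))
E
```

```text
[0.63800613 0.04996466 0.17434505] 0.09025921292705136
M (array([0.6406, 0.0505]), np.int64(193), 0.0011) small (array([0.4502, 0.2667]), np.int64(148), 0.0009)
```

>>> send_rows(
  increments=[
    [[0, 0, -0.025, -0.027, 0, 0, 0], [0, 0, -0.025, -0.027, 0, 0, 0], [0, 0, -0.025, -0.027, 0, 0, 0], [0, 0, -0.025, -0.027, 0, 0, 0], [0, 0, -0.025, -0.027, 0, 0, 0], [0, 0, -0.025, -0.027, 0, 0, 0], [0, 0, -0.025, -0.027, 0, 0, 0], [0, 0, -0.0145, -0.0255, 0, 0, 0]],
  ],
)

```text
time_s: 22.13
ee_pos: [0.4467, 0.2655, 0.1736]
ee_rot: [-0.5, -0.5, -0.5, 0.5]
ft_force: [0.5, 0.5, 1.0]
width: 0.0913
```

>>> send_rows(
  increments=[
    [[0, 0.015, 0.002, 0, 0, 0, 0], [0, 0.025, 0, 0, 0, 0, 0], [0, 0.025, 0, 0, 0, 0, 0], [0, 0.025, 0, 0, 0, 0, 0], [0, 0.025, 0, 0, 0, 0, 0], [0, 0.015, 0, 0, 0, 0, 0], [0, 0.01, 0, 0, 0, 0, 0], [0, 0, 0, 0, 0, 0, 0]],
  ],
)

```text
time_s: 22.8
ee_pos: [0.4507, 0.2643, 0.0318]
ee_rot: [-0.5, -0.499, -0.5, 0.501]
ft_force: [-0.1, -0.8, -0.6]
width: 0.0911
```

>>> send_rows(
  increments=[
    [[0.1, 0, 0, 0, 0, 0, 0], [0.2, 0, 0, 0, 0, 0, 0], [0.3, 0, 0, 0, 0, 0, 0], [0.4, 0, 0, 0, 0, 0, 0], [0.5, 0, 0, 0, 0, 0, 0], [0.6, 0, 0, 0, 0, 0, 0], [0.8, 0, 0, 0, 0, 0, 0], [0.8, 0, 0, 0, 0, 0, 0]],
  ],
)

```text
time_s: 23.47
ee_pos: [0.4514, 0.2645, 0.033]
ee_rot: [0.5, 0.5, 0.5, -0.5]
ft_force: [-0.2, -0.4, -0.1]
width: 0.041
```

>>> send_rows(
  increments=[
    [[0.8, 0, 0, 0, 0, 0, 0], [0.8, 0, 0, 0, 0, 0, 0], [0.8, 0, 0, 0, 0, 0, 0], [0.8, 0, 0, 0, 0, 0, 0], [0.8, -0.005, 0, 0, 0, 0, 0], [0.8, -0.02, 0, 0, 0, 0, 0], [0.8, -0.03, 0, 0, 0, 0, 0], [0.8, -0.03, 0, 0, 0, 0, 0]],
  ],
)

```text
time_s: 24.13
ee_pos: [0.4507, 0.2643, 0.1187]
ee_rot: [-0.5, -0.499, -0.5, 0.501]
ft_force: [0.6, 0.4, -0.6]
width: 0.0332
```

>>> send_rows(
  increments=[
    [[0.8, 0, 0, 0, 7, 0, 0], [0.8, 0, 0, 0, 7, 0, 0], [0.8, 0, 0, 0, 7, 0, 0], [0.8, 0, 0, 0, 7, 0, 0], [0.8, 0, 0, 0, 7, 0, 0], [0.8, 0, 0, 0, 7, 0, 0], [0.8, 0, 0, 0, 7, 0, 0], [0.8, 0, 0, 0, 7, 0, 0]],
  ],
)

```text
time_s: 24.8
ee_pos: [0.4513, 0.2645, 0.1182]
ee_rot: [0.205, 0.677, 0.205, -0.677]
ft_force: [-0.2, 0.2, -0.4]
width: 0.0332
```

>>> send_rows(
  increments=[
    [[0.8, 0, 0, 0, 7, 0, 0], [0.8, 0, 0, 0, 7, 0, 0], [0.8, 0, 0, 0, 7, 0, 0], [0.8, 0, 0, 0, 7, 0, 0], [0.8, 0, 0, 0, 6, 0, 0], [0.8, 0, 0, 0, 0, 0, 0], [0.8, 0, 0, 0, 0, 0, 0], [0.8, 0, 0, 0, 0, 0, 0]],
  ],
)

```text
time_s: 25.47
ee_pos: [0.4513, 0.2645, 0.1181]
ee_rot: [0.001, 0.707, 0.001, -0.707]
ft_force: [-0.1, 0.4, -0.4]
width: 0.0331
```

```bash
python3 look.py 7; python3 - <<'E'
from h import *
P=cloud("scene",np.load("pics/scene7.npz")['d'])
print("held",cyl(P,(.4487,.2645),.018,.09,.105),cyl(P,(.4487,.2645),.018,.09,.115))
E
```

```text
[0.4513 0.2645 0.1181] [-0.1  0.4 -0.4] 0.03305165275256005 [[ 1.0e-04  0.0e+00 -1.0e+00]
 [ 3.5e-03 -1.0e+00 -0.0e+00]]
held (array([0.454 , 0.2638]), np.int64(54), 0.001) (array([0.4537, 0.2675]), np.int64(121), 0.0034)
```

View pics/c7.png

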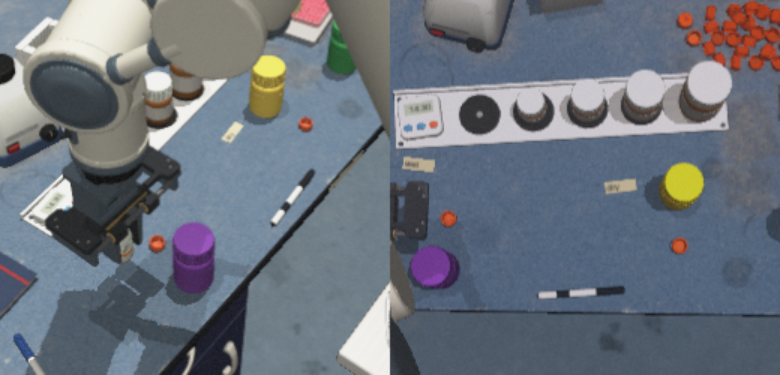

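>>> send_rows(
  increments=[
    [[0.8, 0, 0.01, -0.012, 0, 0, 0], [0.8, 0, 0.02, -0.028, 0, 0, 0], [0.8, 0, 0.02, -0.028, 0, 0, 0], [0.8, 0, 0.02, -0.028, 0, 0, 0], [0.8, 0, 0.02, -0.028, 0, 0, 0], [0.8, 0, 0.02, -0.028, 0, 0, 0], [0.8, 0, 0.0145, -0.02, 0, 0, 0], [0.8, 0, 0.005, -0.009, 0, 0, 0]],
  ],
)

```text
time_s: 26.23
ee_pos: [0.6349, 0.1325, 0.1179]
ee_rot: [-0.0, 0.708, -0.0, -0.707]
ft_force: [-0.5, 0.1, -1.0]
width: 0.0332
```

>>> send_rows(
  increments=[
    [[0.8, 0, 0, 0, 0, 0, 0], [0.8, 0.01, 0, 0, 0, 0, 0], [0.8, 0.02, 0, 0, 0, 0, 0], [0.8, 0.02, 0, 0, 0, 0, 0], [0.8, 0.01, 0, 0, 0, 0, 0], [0.8, 0.004, 0, 0, 0, 0, 0], [0.8, 0, 0, 0, 0, 0, 0], [0.8, 0, 0, 0, 0, 0, 0]],
  ],
)

```text
time_s: 26.9
ee_pos: [0.6322, 0.1354, 0.0544]
ee_rot: [0.0, 0.707, 0.0, -0.707]
ft_force: [-0.2, 0.6, 0.1]
width: 0.0332
```

```bash
python3 look.py 8; python3 - <<'E'
from h import *
P=cloud("scene",np.load("pics/scene8.npz")['d'])
print("held",cyl(P,(.633,.136),.018,.018,.03,.008),cyl(P,(.633,.136),.018,.016,.04,.008),"M",cyl(P,(.6401,.0504),.022,.02,.05))
a=np.load("pics/top7.npz");P=cloud("top",a['d'])
for u,v in[(190+530/1.5-260,120+100/1.5),(190+587/1.5-260,120+95/1.5),(190+645/1.5-260,120+89/1.5),(190+707/1.5-260,120+83/1.5)]: print(*cap(P,(int(u),int(v))))
E
```

```text
[0.6322 0.1354 0.0544] [-0.2  0.6  0.1] 0.03324794983686193 [[ 3.e-04  1.e-04 -1.e+00]
 [ 4.e-04 -1.e+00 -1.e-04]]
held (array([0.6358, 0.1343]), np.int64(15), 0.0006) (array([0.6351, 0.1343]), np.int64(47), 0.0009) M (array([0.6403, 0.0506]), np.int64(147), 0.0011)
[0.6392 0.049  0.0437 0.0731] [0.6389 0.0498] [0.0428 0.0415]
[ 0.6454 -0.0378  0.052   0.0907] [ 0.645  -0.0379] [0.0509 0.0477]
[ 0.651  -0.124   0.0606  0.1097] [ 0.6512 -0.1238] [0.0573 0.0582]
[ 0.6575 -0.2162  0.0693  0.1271] [ 0.6576 -0.2154] [0.0673 0.0662]
```

View pics/c8.png

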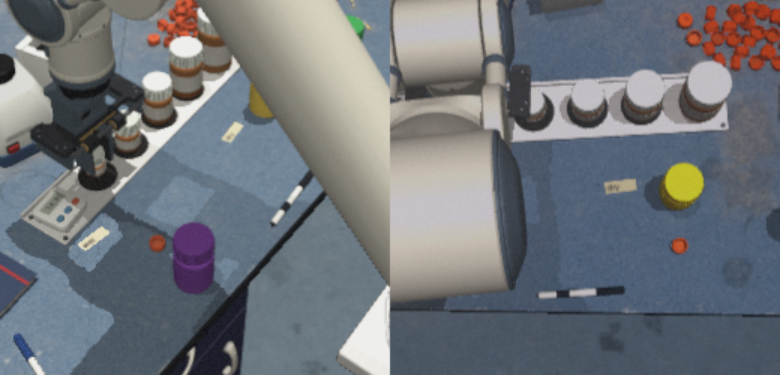

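>>> send_rows(
  increments=[
    [[0.8, 0.002, 0, 0.001, 0, 0, 0], [0.8, 0.003, 0, 0, 0, 0, 0], [0.8, 0.003, 0, 0, 0, 0, 0], [0.8, 0.002, 0, 0, 0, 0, 0], [0.8, 0.001, 0, 0, 0, 0, 0], [0.8, 0.0005, 0, 0, 0, 0, 0], [0.8, 0, 0, 0, 0, 0, 0], [0.8, 0, 0, 0, 0, 0, 0]],
  ],
)

```text
time_s: 27.67
ee_pos: [0.6313, 0.135, 0.0424]
ee_rot: [0.0, -0.707, 0.0, 0.707]
ft_force: [0.2, 0.2, 0.4]
width: 0.0333
```

>>> send_rows(
  increments=[
    [[0.8, 0.0005, 0, 0, 0, 0, 0], [0.8, 0.0005, 0, 0, 0, 0, 0], [0.8, 0, 0, 0, 0, 0, 0], [0.8, 0, 0, 0, 0, 0, 0], [0.8, 0, 0, 0, 0, 0, 0], [0.8, 0, 0, 0, 0, 0, 0], [0.8, 0, 0, 0, 0, 0, 0], [0.8, 0, 0, 0, 0, 0, 0]],
  ],
)

```text
time_s: 28.33
ee_pos: [0.6314, 0.135, 0.0419]
ee_rot: [-0.0, 0.707, -0.0, -0.707]
ft_force: [-1.2, 0.0, 6.0]
width: 0.033
```

Contact. Open partly (≈60 mm), rise, then move back out of the view.

>>> send_rows(
  increments=[
    [[0.55, 0, 0, 0, 0, 0, 0], [0.5, 0, 0, 0, 0, 0, 0], [0.45, 0, 0, 0, 0, 0, 0], [0.4, 0, 0, 0, 0, 0, 0], [0.4, 0, 0, 0, 0, 0, 0], [0.4, -0.005, 0, 0, 0, 0, 0], [0.4, -0.02, 0, 0, 0, 0, 0], [0.4, -0.04, 0, 0, 0, 0, 0]],
  ],
)

```text
time_s: 29.0
ee_pos: [0.6288, 0.1346, 0.1036]
ee_rot: [-0.0, -0.705, 0.0, 0.71]
ft_force: [0.5, 0.7, 0.5]
width: 0.0546
```

>>> send_rows(
  increments=[
    [[0.4, -0.04, 0, 0, 0, 0, 0], [0.4, -0.03, 0, 0, 0, 0, 0], [0.4, -0.01, -0.025, 0.025, 0, 0, 0], [0.4, 0, -0.025, 0.025, 0, 0, 0], [0.4, 0, -0.025, 0.025, 0, 0, 0], [0.4, 0, -0.025, 0.025, 0, 0, 0], [0.4, 0, -0.025, 0.025, 0, 0, 0], [0.4, 0, -0.025, 0.025, 0, 0, 0]],
  ],
)

```text
time_s: 29.67
ee_pos: [0.48, 0.2859, 0.1869]
ee_rot: [-0.0, 0.707, -0.0, -0.707]
ft_force: [1.2, 0.7, -0.2]
width: 0.0544
```

```bash
python3 look.py 9
```

```text
[0.48   0.2859 0.1869] [ 1.2  0.7 -0.2] 0.05444994587317829 [[ 4.e-04  3.e-04 -1.e+00]
 [-6.e-04 -1.e+00 -3.e-04]]
```

View pics/top9.png

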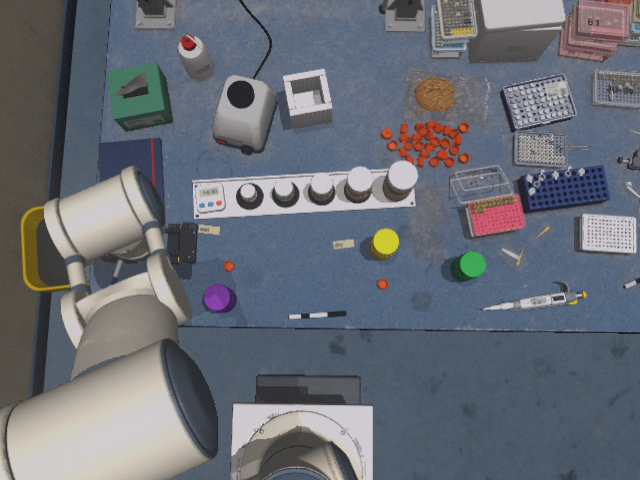

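View pics/scene9.png

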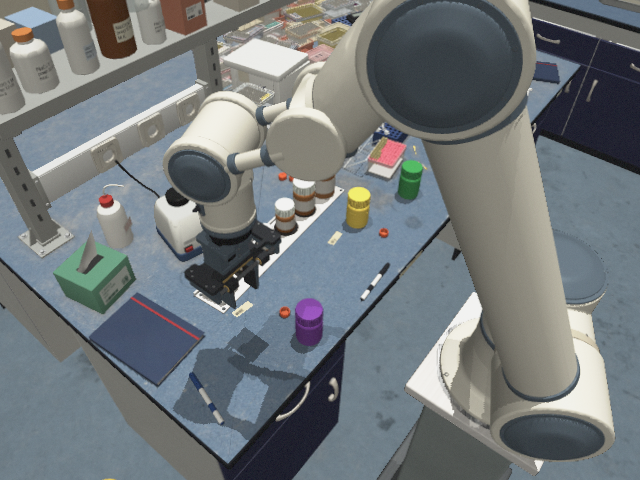

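The top view shows all four jars on the pads, smallest at (248,190) next to the timer and rising to the stock jar at (402,177). All are upright, and the look-alikes haven't moved.

```bash
python3 - <<'E'
from h import *
P=cloud("top",np.load("pics/top9.npz")['d'])
pads=np.array([[.6328,.1341],[.6393,.0487],[.6455,-.0370],[.6519,-.1229]])
for uv,p in zip([(248,189),(285,186),(321,182),(359,178)],pads):
    c=cap(P,uv); print(c[0],c[1],"off mm",((c[0][:2]-p)*1000).round(1),((c[1]-p)*1000).round(1))
for uv in[(402,175),(219,298),(385,243),(470,265)]: print(cap(P,uv)[0])
E
```

```text
[0.6338 0.1334 0.0364 0.0541] [0.6343 0.1333] off mm [ 1.  -0.7] [ 1.5 -0.8]
[0.6396 0.0492 0.0436 0.0729] [0.6392 0.05  ] off mm [0.3 0.5] [-0.1  1.3]
[ 0.6453 -0.0379  0.0509  0.0918] [ 0.6449 -0.0379] off mm [-0.2 -0.9] [-0.6 -0.9]
[ 0.6515 -0.1235  0.0595  0.1095] [ 0.6516 -0.1237] off mm [-0.4 -0.6] [-0.3 -0.8]
[ 0.6571 -0.2166  0.0681  0.1276]
[0.3855 0.1867 0.0598 0.0997]
[ 0.5128 -0.1809  0.0591  0.0997]
[ 0.4656 -0.3721  0.0598  0.1004]
```

All four jars are within about 1.5 mm of their pad centres, at the right heights, and the arm is clear.

```bash
python3 -c "
from cell import job
print(job.sign_off())"
```

```text
the job is handed in; nothing more can be done
None
```

The four jars now stand in size order on the strip, and I handed the job in at about 30 s of the 93 s allowed. Extra-large is on pad 4 next to the stock jar, then large on pad 3, medium on pad 2 and small on pad 1.

- **Centring:** in the last top view every jar was upright, with its cap at the expected height and within about 1.5 mm of its pad centre.
- **Left alone:** the stock jar and the purple, yellow and green look-alikes were still within about 1 mm of where they started. The gripper was open and clear of everything.
- **Disagreement:** the two cameras differed by about 1–2 mm on where the jars stood, and by up to 4 mm on the pads, which I put mostly to the scene camera seeing the pads' dark edges. For the small jar, the scene fit while it was held was too thin to trust, so I placed it by the gripper and confirmed it in the top view afterwards.
- **Force:** the highest reading was about 15 N, when the medium jar was set down.

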